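# Slide the cover board across the topping pan

## Task

Cover the topping pan: push the wooden board along the steel station, across the gap over the pan, until its leading end is right up against the stop lip, so that it bridges both ledges lying flat, square and centred on the station. Leave the rice bowl and the tin beside it where they stand.

Things in the scene. Friction and masses are not known exactly. Their poses are not given: they have to be found in the camera images.
- station: Low fixed steel serving station, 394 mm long (own x), 140 mm wide (own y), no side guides. Origin: at table level under the middle of the 84 mm gap between its two ledges; z up. Both ledge tops are level, 60 mm above the table: long ledge x = -290 to -42 mm, short ledge x = +42 to +92 mm. An open topping pan sits in the gap, its rim 14 mm below the ledge tops.
- stop (a point): Middle of the near face of the stop lip, at ledge height: x = +92 mm, y = 0, z = 60 mm in the station's frame. The lip is a cross bar at the end of the short ledge, 10 mm high above it and 10 mm thick.
- board: Flat loose wooden cover board with darker end strips, 200 mm long (own x), 120 mm wide (own y), 14 mm thick, about 0.25 kg. Origin: centre of its underside; z up. It starts on the long ledge, askew and off-centre, its +x end towards the gap. Against the lip and centred, its origin is at x = -8 mm, y = 0, z = 60 mm in the station's frame.
- bowl: White rice bowl, 144 mm across and 57 mm high, loose on the table beyond the station, beside the gap. Origin: centre of its underside.
- tin: Short food tin, 75 mm across and 58 mm high, loose on the table beyond the station, beside the long ledge. Origin: centre of its underside.

How it is judged:
At the end, for the whole second after the job is handed in: The board rests still and flat (within 0.05 rad) on both ledges, 60 mm above the table within 4 mm, its leading end within 8 mm of the stop lip, centred across the station within 15 mm and square to it within 0.09 rad; bowl and tin never moved more than 25 mm (x of board in the frame of station between -0.016 and 0 m and y of board in the frame of station between -0.015 and 0.015 m and z of board in the frame of station between 0.056 and 0.064 m and angle between board's own z axis and vertical below 0.05 rad and angle between the x axis of board and the x axis of station, either way round below 0.09 rad and linear speed of board below 0.01 m/s); the robot touches nothing.
It fails at once if the rice bowl is moved more than 25 mm (distance of bowl from where it was at the start of the episode above 0.025 m).
It fails at once if the tin is moved more than 25 mm (distance of tin from where it was at the start of the episode above 0.025 m).
It also fails if it takes over 40 s, if anything falls off the work surface, if the arm or the gripper's body presses on something with over 40 N, if the wrist force passes 120 N, or if a joint passes its speed limit or range.

## Robot

A 7-joint arm with a two-finger parallel gripper is mounted at the origin on a cart in front of the work surface, level with it; the furniture and walls round the work are solid. World frame = base frame: x ahead of the robot, y to its left, z up, the work surface at z = 0. Lengths are in m, angles in rad, forces in N, time in s.
With the tool pointing down it reaches from about 0.4 to 0.875 m from the base axis. Payload 19.3 kg.
Tool frame: the origin (TCP) lies between the finger pads; the fingertips stand 17 mm ahead of it and the grasp point (between the pads) lies 2 mm behind it; z points along the fingers, y is the line along which they close (so a half turn about z gives the same grasp; the last joint's range is limited). The gripper opens to 85 mm and grips with 20 to 120 N. Pads are 22 mm wide; open, the fingers measure 114 mm over their backs; the gripper's body (76 mm by 85 mm) begins 54 mm behind the grasp point. The pads swing forward as they close: fully open they stand 13 mm farther back than shut.
Start: joints at [-1.329, 0.521, -0.036, 1.599, 0.021, 1.021, -0.113], TCP at [0.192, 0.595, 0.248] pointing down, gripper open.
Joint ranges: [-2.91, 2.91], [-0.3, 2.13], [-1.5, 1.42], [0.17, 2.43], [-1.26, 4.41], [0.16, 1.93], [-2.52, 2.52]. Speed limits (rad/s): [1.89, 1.89, 2.39, 2.39, 3.01, 3.01, 3.01].

## Interface

Orientations are given as [roll, pitch, yaw] about the fixed x, y, z axes, in that order (R = Rz(yaw) Ry(pitch) Rx(roll)).
In Python, from workcell import bot gives the robot as it stands.
- The arm moves only by the shell command python3 -m inch 'ROWS' [FORCE]. ROWS is JSON, a list of rows, each a list of 7 numbers: the shift along the tool's x, y, z in units of 200 mm (1.0 is 200 mm), then the turn, a rotation vector about the tool's x, y, z in units of 90 degrees (1.0 is 90 degrees), then the opening, from 0 (shut) to 1 (fully open). In form: [[x, y, z, rx, ry, rz, grip], ...]. A call has 1 to 20 rows; each row is the pose to reach, as a shift and turn from the pose commanded when the call began, along the tool's axes at that moment; what a row does not reach only later rows make up. A row lasts 1/8 s, in which the tool goes at most 62.5 mm and 10.7 degrees, less where a joint would pass 70% of its speed; a pose out of reach is approached as far as the arm can. A call with a number of a shift or a turn outside -1 to 1 is refused whole. A call with a gripper value outside its range is refused whole. The fingers move at their own pace and stop on an object; FORCE is the grip in N (left out, the last holds). Time passes only in rows, so rows that repeat a pose let the fingers close. It gives the time, the measured TCP pose, the force, the opening and the grip force at its end, in the units of the state.
- bot.observe(): the state, without advancing time (a new reading comes with each control period).
- bot.grab_frame(name): name is "scene" or "top" or "wrist"; returns a dict with "img" (400x640x3 uint8, red, green, blue), "z_map" (400x640 float32, m along the optical axis (not along the pixel's ray), 0 where there is no reading), "vfov" (degrees; the focal length in pixels is half the picture's height over the tangent of half this angle, whatever the lens; pixels are square), "cx", "cy" (the principal point, pixels), "rvec" (rotation vector, rad) and "tvec" (3), from world to camera coordinates, as OpenCV has them. Camera axes: x right, y down, z forward; pixel columns grow to the right and rows downward; lengths in m; the calibration is good to about 2 mm. A picture is of the moment at which its call begins.
- bot.job_done(): hands the job in; it is judged then, once.
The state is a dict: "clock": time; "qpos": joint angles; "qd": joint speeds; "joint_efforts": joint torques, N m; "position": TCP position; "tool_rot": TCP orientation; "force": force on the tool from outside, world axes, zero at the start; "moment": the same for the moment, N m; "grip_width": finger opening in m; "finger_force": force on a finger pad.
Only numpy, scipy, OpenCV 4.12 (cv2) and the standard library are available. Lean on these libraries where they do the work, as an engineer would, in place of code of your own. Each camera call takes 0.05 s, during which the arm holds its last target. There are 200 camera calls.

## Working session

There is one attempt and no reset: what is moved stays moved. The work goes in short steps, Python scripts to look and compute and a shell command to move; the robot and the scene stay as the last step left them, time stands still between calls to the robot, and variables do not carry over. Pictures are saved under pics/ and viewed, at most 10 in all, crops included, and the job is handed in when it is done.

```bash
mkdir -p pics; ls
cat > h.py <<'E'
import numpy as np,cv2
from workcell import bot
def grab(n):
    f=bot.grab_frame(n); f['R']=cv2.Rodrigues(np.array(f['rvec'],float))[0]; f['t']=np.array(f['tvec'],float).ravel()
    f['f']=200/np.tan(np.radians(f['vfov'])/2); return f
def cloud(f):
    v,u=np.mgrid[:400,:640]; z=f['z_map']
    P=np.stack([(u-f['cx'])/f['f']*z,(v-f['cy'])/f['f']*z,z],-1)
    return (P-f['t'])@f['R']
def ray(f,uv,h):
    uv=np.atleast_2d(uv).astype(float)
    d=np.c_[(uv-[f['cx'],f['cy']])/f['f'],np.ones(len(uv))]@f['R']; c=-f['R'].T@f['t']
    return c+d*((h-c[2])/d[:,2])[:,None]
E
python3 - <<'E'
from h import *
for n in['scene','top']:
    f=grab(n); cv2.imwrite(f'pics/{n}0.png',f['img'][:,:,::-1]); print(n,f['vfov'],-f['R'].T@f['t'])
s=bot.observe();print(s['position'],s['tool_rot'],s['force'],s['grip_width'],s['clock'])
E
```

```text
pics
scene 43.55469217978338 [ 0.24092245 -0.44703376  0.62405179]
top 44.230447271665504 [0.58152331 0.07344262 0.95477711]
[0.19165741 0.59459696 0.24779282] [-3.14059076e+00  5.99098531e-05  2.82979426e+00] [-0.21713948 -0.65147862  0.52265009] 0.08545153496781902 0.1
```

View pics/top0.png

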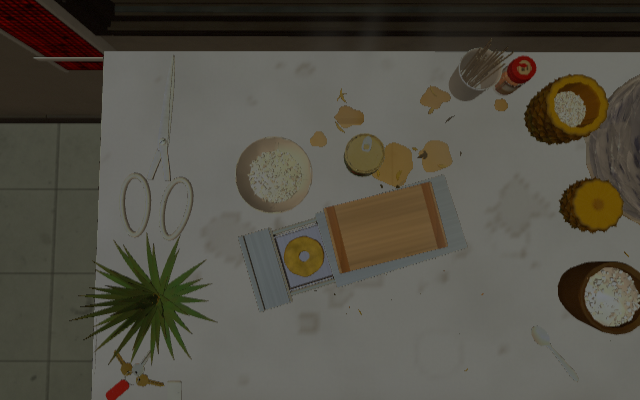

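View pics/scene0.png

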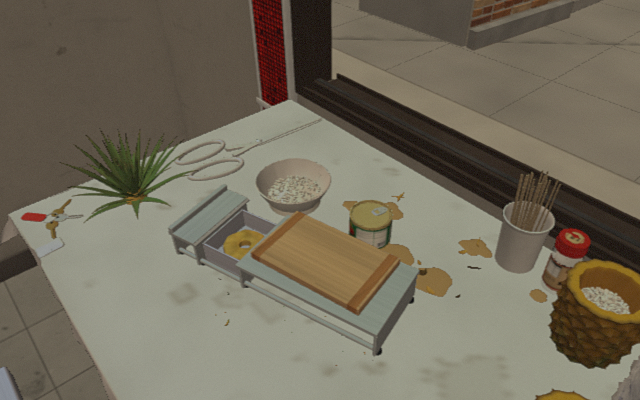

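The top view shows the station running from the lip at left (250,285) to its right end at (455,215). The board is at about (327–447, 183–272), the bowl at (274,174) and the tin at (364,154). Next I'll measure the poses.

```bash
cat >> h.py <<'E'
def board_pose(f,st=None):
    # board by hue/saturation and height, corners via minAreaRect on top plane 0.074
    P=cloud(f); hsv=cv2.cvtColor(f['img'],cv2.COLOR_RGB2HSV)
    m=((hsv[...,0]<22)&(hsv[...,1]>75)&(P[...,2]>.066)&(P[...,2]<.085)&(P[...,0]<.75)).astype('uint8')
    n,l,s,c=cv2.connectedComponentsWithStats(m); k=1+np.argmax(s[1:,4])
    v,u=np.nonzero(l==k); W=ray(f,np.c_[u,v],.074)[:,:2]
    return cv2.minAreaRect((W*1000).astype(np.float32)),(l==k),P
E
python3 - <<'E'
from h import *
f=grab('top'); r,m,P=board_pose(f); print('board',r,m.sum(),'z',np.median(P[m][:,2]),cv2.boxPoints(r))
z=P[...,2]; hsv=cv2.cvtColor(f['img'],cv2.COLOR_RGB2HSV)
reg=np.zeros((400,640),bool);reg[170:315,235:475]=1
s=reg&(z>.055)&(z<.08)
w=P[s][:,:2]*1000; r=cv2.minAreaRect(w.astype(np.float32));print('station+board',r,cv2.boxPoints(r))
# edge fits: ledge pixels
lip=reg&(z>.066)&(z<.076)&~cv2.dilate(m.astype('uint8'),np.ones((9,9))).astype(bool)
v,u=np.nonzero(lip);print('lip',len(u),u.min(),u.max(),v.min(),v.max()); l=P[lip&(np.mgrid[:400,:640][1]<300)][:,:2]*1000
if len(l)>5: print(cv2.minAreaRect(l.astype(np.float32)))
for n,(a,b,c,d) in dict(bowl=(130,215,230,315),tin=(130,178,340,388)).items():
    q=np.zeros((400,640),bool);q[a:b,c:d]=1;q&=(z>.03)
    print(n,P[q].min(0),P[q].max(0))
vis=f['img'].copy();vis[s]=[255,0,0];vis[lip]=[0,255,0];vis[m]=[0,0,255]
cv2.imwrite('pics/v1.png',cv2.resize(vis[130:330,220:480],None,fx=3,fy=3,interpolation=0)[:,:,::-1])
E
```

```text
board ((588.339599609375, -32.0992431640625), (119.64887237548828, 198.6131591796875), 14.160097122192383) 7431 z 0.0732072468360408 [[ 506.0393     49.555023]
 [ 554.62646  -143.02347 ]
 [ 670.6399   -113.75351 ]
 [ 622.05273    78.82498 ]]
station+board ((617.1954956054688, 42.94573974609375), (258.199951171875, 394.4715576171875), 16.89773178100586) [[ 436.34     194.14111]
 [ 550.9988  -183.29916]
 [ 798.051   -108.24963]
 [ 683.3922   269.19064]]
lip 440 238 264 235 311
((505.3958740234375, 207.4283905029297), (139.33575439453125, 10.58822250366211), 16.99661636352539)
bowl [0.58152331 0.07344262 0.03000782] [0.7562403  0.24152294 0.95477711]
tin [ 0.58152331 -0.03320532  0.03005123] [0.76112078 0.07344262 0.95477711]
```

View pics/v1.png

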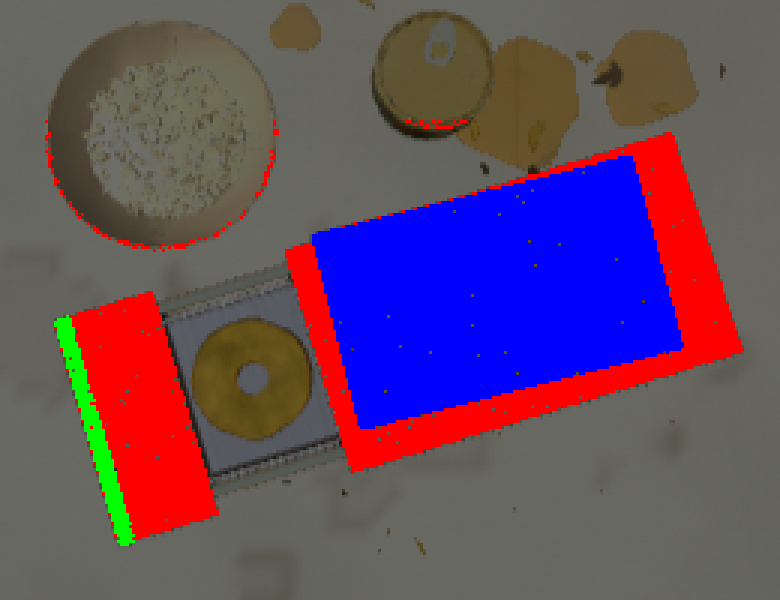

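Blue is the board, green the lip (middle at 505, 207 mm, turned 17°), and both masks are clean. Plan: with the fingers shut, nudge the board sideways from the far side, between tin and bowl. Then use the open fingers as a wide pusher on the rear end.

```bash
cat >> h.py <<'E'
def to_st(p,S): # world mm -> station mm
    a=S[2]; d=np.atleast_2d(p)[:,:2]-S[:2]; return np.c_[d@[np.cos(a),np.sin(a)],d@[-np.sin(a),np.cos(a)]]
def to_w(p,S):
    a=S[2]; c,s=np.cos(a),np.sin(a); return np.array(S[:2])+np.array(p)@np.array([[c,s],[-s,c]])
def plan(S,x,y,h,line):
    """shift/turn in move units from the present pose to station x,y (mm), TCP height h (mm), tool y axis on station-frame angle line (deg)"""
    from scipy.spatial.transform import Rotation as Ro
    s=bot.observe(); R=Ro.from_euler('xyz',s['tool_rot']).as_matrix()
    d=np.r_[to_w([x,y],S),h]/1000-s['position']
    a=S[2]+np.radians(line); ty=np.array([np.cos(a),np.sin(a),0]); 
    if ty@R[:,1]<0: ty=-ty
    G=np.c_[np.cross(ty,[0,0,-1]),ty,[0,0,-1]]
    print('shift',np.round(R.T@d/.2,3),'turn',np.round(Ro.from_matrix(R.T@G).as_rotvec()/(np.pi/2),3),'tcp st',to_st(s['position']*1000,S).round(1),'z',round(s['position'][2],4),'F',np.round(s['force'],1),'t',s['clock'],'q7',s['qpos'][6])
E
python3 - <<'E'
from h import *
f=grab('top'); r,m,P=board_pose(f); z=P[...,2]
def box(mask): return cv2.minAreaRect((P[mask][:,:2]*1000).astype(np.float32))
u=np.mgrid[:400,:640][1]
reg=np.zeros((400,640),bool);reg[220:315,235:300]=1
print('short',box(reg&(z>.056)&(z<.08)))
reg[:]=0;reg[180:315,310:475]=1
k=reg&(z>.056)&(z<.08)
k=cv2.morphologyEx(k.astype('uint8'),cv2.MORPH_OPEN,np.ones((3,3)))>0
print('long',box(k))
a=np.radians(107);S=[505.4-97*np.cos(a),207.4-97*np.sin(a),a];print('S',S)
b=to_st(r[0],S);print('board',b,'dyaw',r[2]-17); print('corners',to_st(cv2.boxPoints(r),S).round(0))
for n,(i,j,c,d) in dict(bowl=(130,215,230,315),tin=(130,178,340,388)).items():
    q=np.zeros((400,640),bool);q[i:j,c:d]=1;q&=(z>.03)&(z<.2); w=to_st(P[q]*1000,S);print(n,w.min(0),w.max(0))
q=(u<260)&(z>.02)&(z<.6)&(P[...,0]<.55)&(P[...,1]>.25);print('plant',P[q].min(0),np.percentile(z[q],[50,99,100]))
plan(S,-105,-95,248,90)
E
```

```text
short ((512.4720458984375, 184.25474548339844), (139.9127960205078, 63.01984405517578), 17.008604049682617)
long ((584.3843994140625, -43.250823974609375), (143.50428771972656, 247.89959716796875), 17.12099838256836)
S [np.float64(533.7600553581054), np.float64(114.63843867158556), np.float64(1.8675022996339325)]
board [[-156.28345741   -9.29273156]] dyaw -2.839902877807617
corners [[ -54.   46.]
 [-253.   55.]
 [-258.  -64.]
 [ -60.  -74.]]
bowl [ -61.42173682 -232.01943058] [ 81.60378008 -89.60199887]
tin [-200.07985341 -186.42508152] [-125.11439821 -112.36561626]
plant [0.34273492 0.27290184 0.02000866] [0.05822853 0.10817692 0.12364396]
shift [-3.054e+00 -1.919e+00  1.000e-03] turn [-0.     0.     0.613] tcp st [[559.1 186.8]] z 0.248 F [-0.8  0.9 -0.1] t 0.2 q7 -0.1127933234983155
```

```bash
python3 -m inch '[[-1,-0.6,-0.2,0,0,0,0],[-1,-0.6,-0.2,0,0,0,0],[-1,-0.6,-0.2,0,0,0,0],[-1,-0.6,-0.2,0,0,0,0],[-1,-0.6,-0.2,0,0,0,0],[-1,-0.6,-0.2,0,0,0,0]]'; python3 -m inch '[[-1,-0.65,0,0,0,0,0],[-1,-0.65,0,0,0,0,0],[-1,-0.65,0,0,0,0,0],[-1,-0.65,0,0,0,0,0],[-1,-0.65,0,0,0,0,0],[-1,-0.65,0,0,0,0,0]]'; python3 -m inch '[[-1,-0.65,0,0,0,0.61,0],[-1,-0.65,0,0,0,0.61,0],[-1,-0.65,0,0,0,0.61,0],[-1,-0.65,0,0,0,0.61,0],[-1,-0.65,0,0,0,0.61,0],[-1,-0.65,0,0,0,0.61,0],[-1,-0.65,0,0,0,0.61,0]]'
cat >> h.py <<'E'
a0=np.radians(107.03);S=[533.76,114.64,a0]
E
python3 - <<'E'
from h import *
plan(S,-100,-92,150,90)
f=grab('scene');P=cloud(f).reshape(-1,3);p=bot.observe()['position']
k=(np.linalg.norm(P[:,:2]-p[:2],axis=1)<.06)&(P[:,2]>.1)&(P[:,2]<p[2]+.1)
q=to_st(P[k]*1000,S)-to_st(p*1000,S); z=(P[k][:,2]-p[2])*1000
print('tip below tcp',np.percentile(z,[0,.5,1,2,5]))
t=z<15;print('tip extents',np.percentile(q[t],[1,99],axis=0))
cv2.imwrite('pics/s2.png',f['img'][:,:,::-1])
E
```

```text
clock: 0.95
position: [0.3449, 0.4197, 0.2882]
tool_rot: [3.141, -0.0, 2.83]
force: [-0.2, 0.5, -0.3]
grip_width: 0.0
finger_force: 0.0
clock: 1.7
position: [0.495, 0.2356, 0.2879]
tool_rot: [-3.141, -0.001, 2.831]
force: [-0.2, 0.5, 1.0]
grip_width: -0.0
finger_force: 0.0
clock: 2.58
position: [0.6458, 0.0511, 0.2882]
tool_rot: [-3.141, -0.001, 1.878]
force: [0.1, -0.9, 0.3]
grip_width: 0.0003
finger_force: 0.0
shift [-0.033  0.017  0.691] turn [-0.    -0.     0.006] tcp st [[-93.6 -88.6]] z 0.2882 F [ 0.1 -0.9  0.3] t 2.575 q7 0.31267785525804953
tip below tcp [-17.44358366 -15.07487895 -12.9695078   -8.93139957  -1.42873705]
tip extents [[-10.71939475 -11.93859376]
 [  8.4043099   15.23317119]]
```

View pics/s2.png

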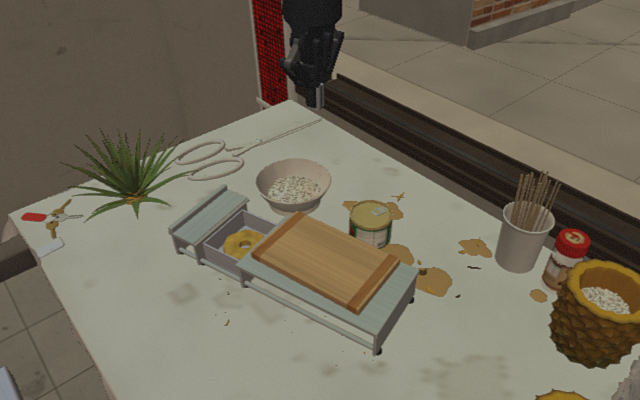

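The gripper is at (310,80), well above the scene, and the shut fingertips measure 17 mm below the TCP. Next I descend between tin and bowl.

```bash
python3 -m inch '[[-0.035,0.02,0.4,0,0,0,0],[-0.035,0.02,0.8,0,0,0,0],[-0.035,0.02,0.9,0,0,0,0],[-0.035,0.02,0.9,0,0,0,0],[-0.035,0.02,0.9,0,0,0,0]]'
python3 - <<'E'
from h import *
plan(S,-100,-92,82,90)
E
```

```text
clock: 3.25
position: [0.6532, 0.0439, 0.1106]
tool_rot: [3.139, 0.0, 1.873]
force: [-0.3, -0.9, 0.9]
grip_width: -0.0001
finger_force: 0.0
shift [ 0.013 -0.007  0.143] turn [0.001 0.    0.003] tcp st [[-102.7  -93.4]] z 0.1106 F [-0.3 -0.9  0.9] t 3.25 q7 0.37959927338544763
```

```bash
python3 -m inch '[[0.01,0,0.1,0,0,0,0],[0.01,0,0.145,0,0,0,0],[0.01,0,0.145,0,0,0,0],[0.01,-0.03,0.145,0,0,0,0],[0.01,-0.04,0.145,0,0,0,0],[0.01,-0.05,0.145,0,0,0,0],[0.01,-0.06,0.145,0,0,0,0],[0.01,-0.07,0.145,0,0,0,0],[0.01,-0.08,0.145,0,0,0,0],[0.01,-0.09,0.145,0,0,0,0],[0.01,-0.1,0.145,0,0,0,0],[0.01,-0.1,0.145,0,0,0,0]]'
python3 - <<'E'
from h import *
plan(S,-285,0,150,90)
f=grab('scene');r,m,P=board_pose(f);print(r,to_st(r[0],S),r[2]-17.03,m.sum())
f=grab('top');r,m,P=board_pose(f);print(r,to_st(r[0],S),r[2]-17.03,m.sum())
E
```

```text
clock: 4.75
position: [0.6322, 0.0394, 0.0793]
tool_rot: [-3.141, 0.0, 1.871]
force: [0.1, 0.4, 0.3]
grip_width: 0.0001
finger_force: 0.0
shift [-0.92  -0.364 -0.354] turn [-0.     0.     0.002] tcp st [[-100.7  -72.1]] z 0.0793 F [0.1 0.4 0.3] t 4.75 q7 0.39691478501545924
((577.713134765625, -41.60334777832031), (126.8431396484375, 201.2024688720703), 17.769704818725586) [[-162.26497689    3.73350438]] 0.7397048187255848 7957
((598.9624633789062, -95.14564514160156), (118.7031021118164, 79.67584228515625), 18.335052490234375) [[-219.68286848   -0.90301358]] 1.3050524902343739 2121
```

```bash
python3 -m inch '[[0,0.06,0,0,0,0,0],[0,0.06,0,0,0,0,0],[0,0.06,-0.3,0,0,0,0],[0,0.06,-0.5,0,0,0,1],[-0.3,-0.1,-0.5,0,0,0,1],[-0.6,-0.25,-0.5,0,0,0,1],[-0.93,-0.36,-0.5,0,0,0,1],[-0.93,-0.36,-0.5,0,0,0,1],[-0.93,-0.36,-0.5,0,0,0,1],[-0.93,-0.36,-0.5,0,0,0,1]]'
python3 - <<'E'
from h import *
plan(S,-285,0,78,90)
f=grab('scene');r,m,P=board_pose(f);print(r,to_st(r[0],S),r[2]-17.03,m.sum())
P=cloud(f).reshape(-1,3);p=bot.observe()['position']
k=(np.linalg.norm(P[:,:2]-p[:2],axis=1)<.065)&(P[:,2]>.1)&(P[:,2]<p[2]+.1)
q=to_st(P[k]*1000,S)-to_st(p*1000,S); z=(P[k][:,2]-p[2])*1000
print('tip below tcp',np.percentile(z,[0,.5,1,2,5]));t=z<15;print('tip extents',np.percentile(q[t],[1,99],axis=0))
f2=grab('top');r,m,P=board_pose(f2);print(r,to_st(r[0],S),r[2]-17.03,m.sum())
cv2.imwrite('pics/c3.png',np.vstack([f['img'][:300],f2['img'][120:320]])[:,:,::-1])
E
```

```text
clock: 6.1
position: [0.6191, -0.1574, 0.1791]
tool_rot: [3.142, -0.001, 1.874]
force: [-0.2, 1.2, -0.6]
grip_width: 0.0852
finger_force: 0.0
shift [ 0.    -0.01   0.505] turn [ 0.    -0.001  0.004] tcp st [[-285.1   -1.9]] z 0.1791 F [-0.2  1.2 -0.6] t 6.1 q7 0.6722807213202507
((576.6548461914062, -41.65653991699219), (125.19184875488281, 200.84568786621094), 18.03602409362793) [[-162.00589314    4.76096713]] 1.0060240936279286 7776
tip below tcp [-5.27103019 -4.10759761 -2.48525388 -1.11936882  3.6704135 ]
tip extents [[-10.43899903 -47.38841619]
 [ 10.85110269  57.70358205]]
((580.1729125976562, -38.53948211669922), (119.24472045898438, 199.02044677734375), 18.512903213500977) [[-160.05585802    0.48426237]] 1.4829032135009754 7430
```

View pics/c3.png

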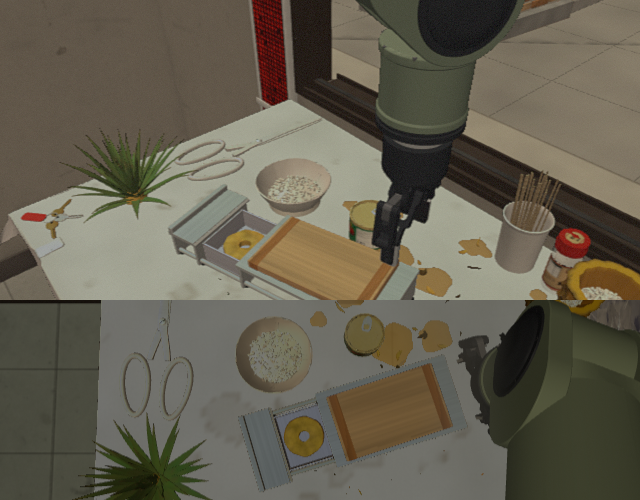

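The board is now centred (y +0.5 mm, +1.5°), and the open fingers stand behind its rear end at about (470,350) in the lower part of the picture. Next I lower and push.

```bash
python3 -m inch '[[0,-0.01,0.25,0,0,0,1],[0,-0.01,0.45,0,0,0,1],[0,-0.01,0.54,0,0,0,1],[0,-0.01,0.54,0,0,0,1]]'; python3 -m inch '[[0.04,0,0,0,0,0,1],[0.08,0,0,0,0,0,1],[0.1,0,0,0,0,0,1],[0.13,0,0,0,0,0,1],[0.16,0,0,0,0,0,1],[0.19,0,0,0,0,0,1],[0.22,0,0,0,0,0,1],[0.25,0,0,0,0,0,1],[0.28,0,0,0,0,0,1],[0.31,0,0,0,0,0,1],[0.34,0,0,0,0,0,1],[0.37,0,0,0,0,0,1],[0.4,0,0,0,0,0,1],[0.4,0,0,0,0,0,1]]';  python3 - <<'E'
from h import *
plan(S,-119,0,71,90)
f=grab('scene');r,m,P=board_pose(f);print(r,to_st(r[0],S),r[2]-17.03,m.sum())
f2=grab('top');r,m,P=board_pose(f2);print(r,to_st(r[0],S),r[2]-17.03,m.sum())
E
```

```text
clock: 6.7
position: [0.6167, -0.1594, 0.0709]
tool_rot: [-3.14, -0.001, 1.872]
force: [-0.0, 0.1, 0.1]
grip_width: 0.0852
finger_force: 0.0
clock: 8.45
position: [0.5929, -0.0828, 0.0712]
tool_rot: [-3.141, -0.001, 1.872]
force: [0.1, -0.8, 0.1]
grip_width: 0.0853
finger_force: 0.0
shift [0.436 0.008 0.001] turn [-0.    -0.     0.003] tcp st [[-206.1    1.2]] z 0.0712 F [ 0.1 -0.8  0.1] t 8.45 q7 0.6176427785299109
((558.287353515625, 21.956871032714844), (124.73426818847656, 201.72320556640625), 17.18623924255371) [[-95.80250095   3.69246217]] 0.1562392425537098 5622
((561.653564453125, 24.52845001220703), (119.703369140625, 198.82591247558594), 17.242786407470703) [[-94.32955198  -0.27929006]] 0.212786407470702 7076
```

```bash
python3 -m inch '[[0.03,0,0,0,0,0,1],[0.06,0,0,0,0,0,1],[0.09,0,0,0,0,0,1],[0.12,0,0,0,0,0,1],[0.15,0,0,0,0,0,1],[0.18,0,0,0,0,0,1],[0.21,0,0,0,0,0,1],[0.24,0,0,0,0,0,1],[0.27,0,0,0,0,0,1],[0.3,0,0,0,0,0,1],[0.33,0,0,0,0,0,1],[0.36,0,0,0,0,0,1],[0.38,0,0,0,0,0,1],[0.39,0,0,0,0,0,1],[0.4,0,0,0,0,0,1],[0.41,0,0,0,0,0,1],[0.415,0,0,0,0,0,1],[0.42,0,0,0,0,0,1],[0.42,0,0,0,0,0,1]]';  python3 - <<'E'
from h import *
plan(S,-120,0,71,90)
f2=grab('top');r,m,P=board_pose(f2);print(r,to_st(r[0],S),r[2]-17.03,m.sum(),np.median(P[m][:,2]))
E
```

```text
clock: 10.92
position: [0.5683, -0.0032, 0.0713]
tool_rot: [-3.142, -0.0, 1.872]
force: [0.1, 0.6, 0.2]
grip_width: 0.0854
finger_force: 0.0
shift [0.014 0.008 0.001] turn [-0.    -0.     0.002] tcp st [[-122.8    1.5]] z 0.0713 F [0.1 0.6 0.2] t 10.925 q7 0.5020818317764039
((534.4479370117188, 113.2165756225586), (119.5942153930664, 178.37393188476562), 17.157926559448242) [[-1.56248716 -0.24089034]] 0.12792655944824105 5765 0.07324032467072099
```

```bash
python3 -m inch '[[0.005,0,0,0,0,0,1],[0.01,0,0,0,0,0,1],[0.012,0,0,0,0,0,1],[0.015,0,0,0,0,0,1],[0.015,0,0,0,0,0,1]]'; python3 -m inch '[[-0.05,0,0,0,0,0,1],[-0.15,0,0,0,0,0,1],[-0.3,0,-0.3,0,0,0,1],[-0.6,0,-0.6,0,0,0,1],[-0.9,0,-0.8,0,0,0,1],[-0.9,0,-0.8,0,0,0,1],[-0.9,0,-0.8,0,0,0,1]]';  python3 - <<'E'
from h import *
f2=grab('top');r,m,P=board_pose(f2);print(r,to_st(r[0],S),r[2]-17.03,m.sum(),np.median(P[m][:,2]),to_st(cv2.boxPoints(r),S).round(1))
f=grab('scene');cv2.imwrite('pics/c4.png',np.vstack([f['img'][100:],f2['img'][120:320]])[:,:,::-1])
E
```

```text
clock: 11.6
position: [0.5673, -0.0004, 0.0713]
tool_rot: [-3.142, -0.0, 1.872]
force: [0.5, -0.5, -0.1]
grip_width: 0.0853
finger_force: 0.2
clock: 12.48
position: [0.621, -0.1769, 0.233]
tool_rot: [3.14, 0.003, 1.867]
force: [-0.1, 0.4, -0.7]
grip_width: 0.0853
finger_force: 0.0
((536.4675903320312, 106.6842269897461), (119.46827697753906, 199.96682739257812), 17.26959800720215) [[-8.39990305 -0.25884045]] 0.2395980072021473 7553 0.07327173150408729 [[  91.3   59.9]
 [-108.6   59.1]
 [-108.1  -60.4]
 [  91.8  -59.6]]
```

View pics/c4.png

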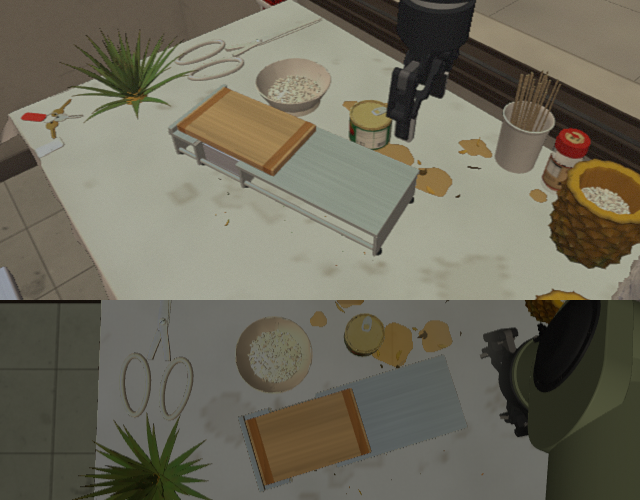

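The board bridges both ledges up against the lip (x −8.4 mm, y −0.3 mm, 0.2°, flat). The bowl and tin haven't moved and the arm is clear, so I'm handing in.

```bash
python3 -c "
from workcell import bot
print(bot.job_done())"
```

```text
the job is handed in; nothing more can be done
None
```

The board covers the topping pan, flat on both ledges and against the stop lip (last measured x −8.4 mm, y −0.3 mm, 0.2° off square), with the bowl and tin where they stood, and the job is handed in, though no verdict came back.

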